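Sort the tray over the bar grate and set the earbud case on the books

ROBOT

A 6-joint arm with a two-finger parallel gripper is mounted at the origin on a cart in front of the work surface, level with it; the furniture and walls round the work are solid. World frame = base frame: x ahead of the robot, y to its left, z up, the work surface at z = 0. Lengths are in m, angles in degrees, forces in N, time in s.
With the tool pointing down it reaches from about 0.4 to 0.825 m from the base axis. Payload 7 kg.
Tool frame: the origin (TCP) lies midway between the tips of the shut fingers; the grasp point (between the pads) lies 19 mm behind it; z points along the fingers, y is the line along which they close (so a half turn about z gives the same grasp; the last joint's range is limited). The gripper opens to 88 mm and grips with 3 to 60 N. Pads are 19 mm wide; open, the fingers measure 130 mm over their backs; the gripper's body (78 mm by 193 mm) begins 47 mm behind the grasp point.
Start: joints at [-56.488, 20.546, 0.682, 0, -70.136, -16.507], TCP at [0.197, -0.645, 0.227] pointing down, gripper open.
Joint ranges: [-176.03, 176.03], [-82.01, 121.73], [-58.28, 71.71], [-173.87, 95.51], [-174.79, -0.11], [-173.66, 173.66]. Speed limits (degrees/s): [136.94, 136.94, 172.46, 180, 180, 180].

INTERFACE

Orientations are given as [roll, pitch, yaw] about the fixed x, y, z axes, in that order (R = Rz(yaw) Ry(pitch) Rx(roll)).
In Python, from plant import ctrl, viewer, close_job gives the robot as it stands. The module is installed in compiled form; this text tells all that it offers.
- The arm moves only by the tool step_arm, never from a script. Its argument "moves" is a list that holds one entry, the list of rows, each a list of 5 numbers: the shift along the world's x, y, z in cm, then the turn about the world's z in rad, then the finger opening in cm, from 0 to 8.76. In form: [[[tx, ty, tz, twist, grip], ...]]. A call has 1 to 10 rows; each row shifts and turns the commanded pose from where the row before left it; what a row does not reach is not made up. A row lasts 1/10 s, in which the tool goes at most 50 mm and 8.59 degrees, less where a joint would pass 70% of its speed; a pose out of reach is approached as far as the arm can. A call with a gripper value outside its range is refused whole. The fingers move at their own pace and stop on an object; the grip force is fixed at half the most. Time passes only in rows, so rows that do not move let the fingers close. It gives the time, the measured TCP pose, the force, the opening and the grip force at its end, in the units of the state.
- ctrl.get_obs(): the state, without advancing time (a new reading comes with each control period).
- viewer.snapshot(name): name is "scene" or "top"; returns (picture, depth): 420x560x3 uint8, blue, green, red; 420x560 float32, m along the optical axis (not along the pixel's ray), 0 where there is no reading.
- viewer.camera_info(name): a dict with "camera_matrix" (3x3 intrinsics, pixels), "k1" (the pictures are not rectified: a ray, as slopes to the right and down, at radius r is drawn at 1 + k1 r^2 times it, then the intrinsics apply), "eye" and "orientation" of the camera in the world. Camera axes: x right, y down, z forward; pixel columns grow to the right and rows downward; lengths in m; the calibration is good to about 2 mm. A picture is of the moment at which its call begins. camera_info takes no time and is no camera call.
- close_job(): hands the job in; it is judged then, once.
The state is a dict: "clock": time; "joint_pos": joint angles; "qvel": joint speeds; "tau": joint torques, N m; "tool_pos": TCP position; "orientation": TCP orientation; "force": force on the tool from outside, world axes, zero at the start; "moment": the same for the moment, N m; "opening": finger opening in m; "gripper_force": force on a finger pad.
Only numpy, scipy, OpenCV 4.12 (cv2) and the standard library are available. Lean on these libraries where they do the work, as an engineer would, in place of code of your own. Each camera call takes 0.05 s, during which the arm holds its last target. There are 200 camera calls.

TASK

Lift the hinged tray by its bar handle and tip it, so that everything in it goes onto the bar grate: the small board magnets drop through and the earbud case stays on top. Lower the tray flat again, then pick the earbud case off the bars and lay it flat on top of the two stacked books.

Things in the scene. Friction and masses are not known exactly. Their poses are not given: they have to be found in the camera images.
- sorter: Fixed wooden stand, 285 x 164 mm. Origin: on the desk below the middle of the tray's hinge line; +x level from hinge to grate, +z up; hinge line along y, 63 mm up. Catch box x +1 to +158, y -82 to +82 mm, 7 mm walls up to 62 mm, floor at 6 mm. In it five 5 mm smooth round bars along x, 20 mm clear apart, tops 45 mm up; a magnet that dropped through lies below 25 mm. Tray on the -x side.
- tray (a joint): Smooth aluminium tray hinged at its open mouth edge: 0 = flat, grows to a stop at 1.2 rad as the handle side is lifted; the contents slide out onto the grate once tipped past about 0.2 rad. Turns easily (0.25 kg), falls back flat if let go. Flat, its floor is 63 mm above the desk; inside 108 x 80 mm, 20 mm walls on three sides.
- tray_handle (a point): Middle of the tray's handle, a round steel bar 10 mm thick, 90 mm long, parallel to the hinge line. Tray flat: 155 mm from the hinge line on the sorter's -x side, 36 mm above it (99 mm above the desk), 38 mm clear of the tray's end wall. Moves on an arc about the hinge line and can turn between the fingers.
- earbud_case: White rounded earbud case, closed, 47 x 60 x 24 mm (x, y, z), 0.045 kg. Origin: centre of its underside, +z to its lid. It starts lying in the tray behind the magnets; it may come to lie either way up and at any yaw on the bars.
- magnet_a: Small steel board magnet knob (not magnetic here), tapered, 14 mm across and 13.5 mm high. Origin: centre of its flat foot, +z to its head. Starts in the tray nearer the mouth.
- magnet_b: A second magnet knob like magnet_a.
- books: Two closed books lying stacked, fixed, 152 x 200 x 43 mm (x, y, z), dark grey cover on top (142 x 192 mm, flat). Origin: centre of the underside on the desk; the top is 43 mm above it.
- grate (a point): Centre of the grate, level with the tops of the bars: 76 mm from the hinge line along the sorter's +x, 45 mm above the desk.
Things that resemble listed ones, but are neither listed nor needed, are in the scene too. What is shaped like the earbud_case but orange is not meant.

How it is judged (in metres and radians):
On the way, in this order (a step that is already met when the one before it is completed fails the run):
1. the tray is tipped up by more than 0.1 rad (value of joint tray above 0.1 rad), for 0.1 s.
2. both magnets lie under the bars in the catch box, the earbud case lies on the bars and the tray is flat again (z of each of magnet_a, magnet_b in the frame of sorter below 0.03 m and x of each of magnet_a, magnet_b in the frame of sorter above 0 m and x of earbud_case in the frame of sorter between 0.015 and 0.16 m and z of earbud_case in the frame of sorter below 0.085 m and contact force between earbud_case and sorter above 0.05 N and value of joint tray below 0.15 rad), for 0.2 s.
At the end, for the whole second after the job is handed in: The earbud case rests flat (within 0.2 rad, either way up) on the top book with its centre over the cover (within 65 mm of the books' centre along their x and 90 mm along their y), both magnets lie in the catch box under the bars, and the tray is down (below 0.15 rad) (x of earbud_case in the frame of books between -0.065 and 0.065 m and y of earbud_case in the frame of books between -0.09 and 0.09 m and z of earbud_case in the frame of books between 0.035 and 0.075 m and angle between the z axis of earbud_case and the z axis of books, either way round below 0.2 rad and linear speed of earbud_case below 0.02 m/s and z of each of magnet_a, magnet_b in the frame of sorter below 0.03 m and horizontal distance between each of magnet_a, magnet_b and grate below 0.11 m and value of joint tray below 0.15 rad); the robot touches nothing.
It also fails if it takes over 62 s, if anything falls off the work surface, if the arm or the gripper's body presses on something with over 40 N, if the wrist force passes 120 N, or if a joint passes its speed limit or range.

## Working session

There is one attempt and no reset: what is moved stays moved. The work goes in short steps, Python scripts to look and compute and a tool call to move; the robot and the scene stay as the last step left them, time stands still between calls to the robot, and variables do not carry over. Pictures are saved under pics/ and viewed, at most 10 in all, crops included, and the job is handed in when it is done.

Besides the shell and the picture viewer there is one more tool, called after "Call:" as name(argument=value, ...) on one line, values as JSON. step_arm: Moves the arm, as the interface text tells. Its arguments: {"type":"object","properties":{"moves":{"type":"array","items":{"type":"array","items":{"type":"array","items":{"type":"number"}}}}},"required":["moves"]}

```bash
mkdir -p pics; cat > h.py <<'E'
import numpy as np,cv2
from plant import ctrl,viewer
from scipy.spatial.transform import Rotation as R
def cloud(name):
    im,d=viewer.snapshot(name); ci=viewer.camera_info(name)
    K=np.array(ci["camera_matrix"],float); h,w=d.shape
    u,v=np.meshgrid(np.arange(w),np.arange(h))
    p=np.stack([u,v],-1).reshape(-1,1,2).astype(float)
    n=cv2.undistortPoints(p,K,np.array([ci["k1"],0,0,0.])).reshape(h,w,2)
    c=np.dstack([n*d[...,None],d])
    o=np.array(ci["orientation"],float)
    M=o if o.shape==(3,3) else R.from_euler('xyz',o,degrees=True).as_matrix()
    P=c@M.T+np.array(ci["eye"]); P[d==0]=np.nan
    return im,P
E
python3 - <<'E'
from h import *
print(viewer.camera_info("top"),viewer.camera_info("scene")); print(ctrl.get_obs())
for n in("top","scene"):
    im,P=cloud(n); cv2.imwrite(f"pics/{n}0.png",im); np.save(f"{n}0.npy",P)
E
```

```text
{'camera_matrix': array([[475.60780923,   0.        , 284.3312208 ],
       [  0.        , 475.60780923, 211.09726134],
       [  0.        ,   0.        ,   1.        ]]), 'k1': 0.01732736650814934, 'eye': array([0.39350534, 0.07991882, 1.08061003]), 'orientation': array([-173.14589538,   -0.6088489 ,  -90.95380236])} {'camera_matrix': array([[423.07996806,   0.        , 280.16799254],
       [  0.        , 423.07996806, 212.97644589],
       [  0.        ,   0.        ,   1.        ]]), 'k1': -0.13496761513518574, 'eye': array([ 0.16936156, -0.63409736,  0.46684612]), 'orientation': array([-115.89345804,    0.95562808,  -26.13247566])}
{'clock': 0.0, 'joint_pos': array([-5.64852713e+01,  2.05911822e+01,  6.33443930e-01, -2.20786437e-02,
       -7.01351699e+01, -1.65070230e+01]), 'qvel': array([-0.00139465, -0.00569083,  0.07227774,  0.05267076, -0.02885724,
        0.09097064]), 'tau': array([ 1.10818610e-04, -5.82724214e+01,  2.93062305e+01,  6.99745148e+00,
        7.05741797e-03, -1.54878280e-04]), 'tool_pos': array([ 0.19727918, -0.6450103 ,  0.22561687]), 'orientation': array([ 1.79905023e+02, -6.50125479e-03, -1.62999808e+02]), 'force': array([0.16343732, 0.51004556, 0.87857578]), 'moment': array([-0.00896334, -0.00884596, -0.00871543]), 'gripper_force': 0.0, 'opening': 0.08722656956002521}
```

View pics/top0.png

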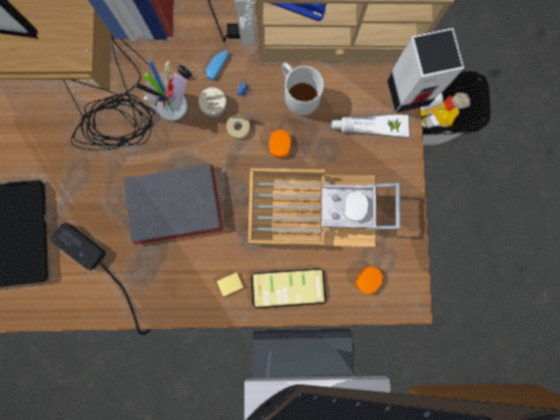

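View pics/scene0.png

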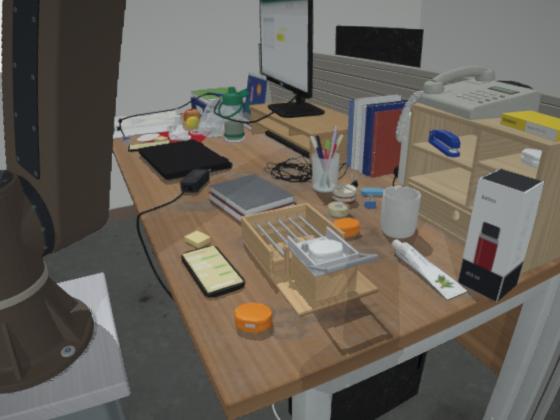

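The top view shows the catch box at about (287,207), the tray with the white case at (355,206), its handle bar at (398,206) and the books at (173,203). The sorter's +x points image-left, roughly world +y. Orange decoys are at (280,144) and (370,280).

```bash
python3 - <<'E'
from h import *
P=np.load("top0.npy"); im=cv2.imread("pics/top0.png")
def rect(m,name):
    q=P[m]; q=q[np.isfinite(q[:,2])]
    print(name,len(q),"med",np.median(q,0).round(4),cv2.minAreaRect(q[:,:2].astype(np.float32)))
v,u=np.mgrid[:420,:560]; z=P[...,2]
box=lambda a,b,c,d:(u>=a)&(u<b)&(v>=c)&(v<d)
rect(box(110,235,150,255)&(z>.035)&(z<.055),"books")
rect(box(240,330,160,255)&(z>.055)&(z<.07),"walls")
rect(box(240,410,160,255)&(z>.05)&(z<.12),"sorter>50")
rect(box(385,410,170,240)&(z>.085)&(z<.12),"handle")
rect(box(393,405,188,224)&(z>.085)&(z<.12),"bar")
rect(box(335,375,185,225)&(z>.08)&(im.min(2)>200),"case")
for r in range(180,236,6): print(r,[(c,*(P[r,c]*1000).round().astype(int)) for c in range(386,404,2) if np.isfinite(z[r,c])])
big=cv2.resize(im[150:270,110:420],None,fx=2.5,fy=2.5,interpolation=cv2.INTER_CUBIC);cv2.imwrite("pics/c0.png",big)
E
```

```text
books 5579 med [0.5403 0.3162 0.0422] ((0.5414760112762451, 0.316575288772583), (0.14239872992038727, 0.1926977038383484), 8.743857383728027)
walls 1084 med [0.5255 0.0431 0.0611] ((0.5275256633758545, 0.05694141983985901), (0.17384925484657288, 0.1644696444272995), 87.9999008178711)
sorter>50 3430 med [ 0.5227 -0.0584  0.0638] ((0.5248768925666809, -0.015442654490470886), (0.31838172674179077, 0.16504323482513428), 87.84839630126953)
handle 261 med [ 0.5139 -0.1667  0.1011] ((0.5197202563285828, -0.15947718918323517), (0.030263343825936317, 0.0948541983962059), 87.59329986572266)
bar 153 med [ 0.5159 -0.168   0.1021] ((0.5191596746444702, -0.1688680648803711), (0.010573183186352253, 0.07371373474597931), 89.26734924316406)
case 516 med [ 0.5216 -0.0832  0.0857] ((0.5220449566841125, -0.08400005102157593), (0.04531293362379074, 0.05926841124892235), 79.12395477294922)
180 [(386, np.int64(592), np.int64(-170), np.int64(0)), (388, np.int64(592), np.int64(-174), np.int64(1)), (390, np.int64(592), np.int64(-179), np.int64(-2)), (392, np.int64(592), np.int64(-184), np.int64(-1)), (394, np
[... 3798 characters left out ...]
(-160), np.int64(96)), (396, np.int64(472), np.int64(-163), np.int64(99)), (398, np.int64(472), np.int64(-166), np.int64(104)), (400, np.int64(472), np.int64(-172), np.int64(98)), (402, np.int64(480), np.int64(-202), np.int64(-2))]
234 [(386, np.int64(467), np.int64(-164), np.int64(0)), (388, np.int64(467), np.int64(-169), np.int64(1)), (390, np.int64(467), np.int64(-174), np.int64(-1)), (392, np.int64(467), np.int64(-178), np.int64(0)), (394, np.int64(467), np.int64(-183), np.int64(-1)), (396, np.int64(467), np.int64(-188), np.int64(-4)), (398, np.int64(467), np.int64(-193), np.int64(-4)), (400, np.int64(467), np.int64(-197), np.int64(-2)), (402, np.int64(466), np.int64(-201), np.int64(2))]
```

View pics/c0.png

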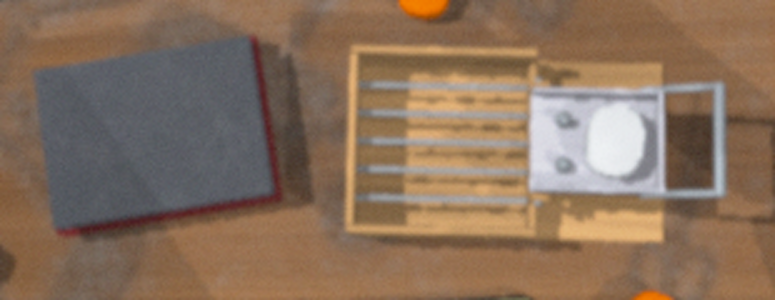

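Call:
step_arm(moves=[[[2.67,3.97,0,-0.034,3],[2.67,3.97,0,-0.034,3],[2.67,3.97,0,-0.034,3],[2.67,3.97,0,-0.034,3],[2.67,3.97,0,-0.034,3],[2.67,3.97,0,-0.034,3],[2.67,3.97,0,-0.034,3],[2.67,3.97,0,-0.034,3],[2.67,3.97,0,-0.034,3],[2.67,3.97,0,-0.034,3]]])

```text
clock: 1.1
tool_pos: [0.465, -0.2466, 0.2266]
orientation: [180.0, 0.0, 177.5]
force: [1.2, -0.2, 0.2]
opening: 0.03
gripper_force: 0.0
```

Call:
step_arm(moves=[[[2.67,3.97,-2,0,3],[2.67,3.97,-2,0,3],[0,0,-2,0,3],[0,0,-1,0,3],[0,0,0,0,3],[0,0,0,0,3]]])

```text
clock: 1.7
tool_pos: [0.5157, -0.1727, 0.1585]
orientation: [-180.0, 0.0, 177.5]
force: [0.2, 0.2, 1.0]
opening: 0.03
gripper_force: 0.0
```

Call:
step_arm(moves=[[[0.1,0.45,0,0,3],[0,0,-2,0,3],[0,0,-2,0,3],[0,0,-2,0,3],[0,0,-1.8,0,3],[0,0,0,0,3],[0,0,0,0,0.5],[0,0,0,0,0.5],[0,0,0,0,0.5],[0,0,0,0,0.5]]])

```text
clock: 2.7
tool_pos: [0.5177, -0.1695, 0.0818]
orientation: [-179.8, 0.1, 177.6]
force: [-0.1, -13.7, 1.3]
opening: 0.0089
gripper_force: 30.0
```

Call:
step_arm(moves=[[[0,-0.15,0,0,0.5],[0,0.2,0.76,0,0.5],[0.02,0.24,0.77,0,0.5],[0.02,0.28,0.75,0,0.5],[0.02,0.31,0.73,0,0.5],[0.01,0.35,0.71,0,0.5],[0.02,0.38,0.7,0,0.5],[0.02,0.42,0.68,0,0.5],[0.02,0.45,0.65,0,0.5],[0,0,0,0,0.5]]])

```text
clock: 3.7
tool_pos: [0.5186, -0.1438, 0.1399]
orientation: [-179.9, 0.1, 177.6]
force: [-1.0, -9.4, 4.3]
opening: 0.0091
gripper_force: 30.0
```

```bash
python3 - <<'E'
from h import *
im,P=cloud("top"); im2,_=cloud("scene")
a=cv2.resize(im[150:270,230:420],None,fx=3,fy=3);b=cv2.resize(im2[190:320,200:400],(570,360))
cv2.imwrite("pics/t1.png",cv2.resize(np.hstack([a,b]),None,fx=.7,fy=.7))
E
```

```text
(no output)
```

View pics/t1.png

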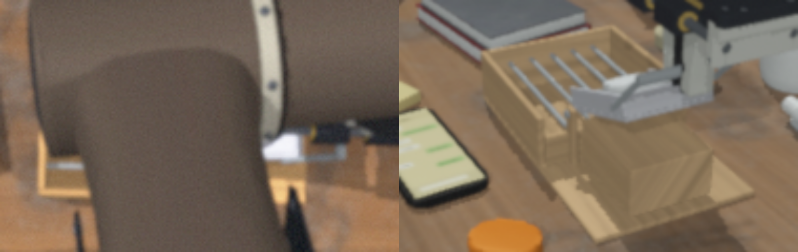

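The top view is blocked by the arm. The scene view shows the tray tipped with the case (right half, about (640,85)) sliding towards the grate. I'll tip further.

Call:
step_arm(moves=[[[0,0.4,0.64,0,0.5],[0.02,0.5,0.6,0,0.5],[0.02,0.54,0.58,0,0.5],[0.03,0.58,0.55,0,0.5],[0.02,0.6,0.53,0,0.5],[0.03,0.62,0.5,0,0.5],[0.02,0.65,0.46,0,0.5],[0.03,0.67,0.43,0,0.5],[0,0,0,0,0.5],[0,0,0,0,0.5]]])

```text
clock: 4.8
tool_pos: [0.5204, -0.0986, 0.1833]
orientation: [-179.8, 0.2, 177.6]
force: [-1.8, -8.0, 10.1]
opening: 0.0087
gripper_force: 30.0
```

```bash
python3 - <<'E'
from h import *
im2,_=cloud("scene")
cv2.imwrite("pics/t2.png",cv2.resize(im2[190:320,200:400],(780,507),interpolation=cv2.INTER_CUBIC))
E
```

```text
(no output)
```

View pics/t2.png

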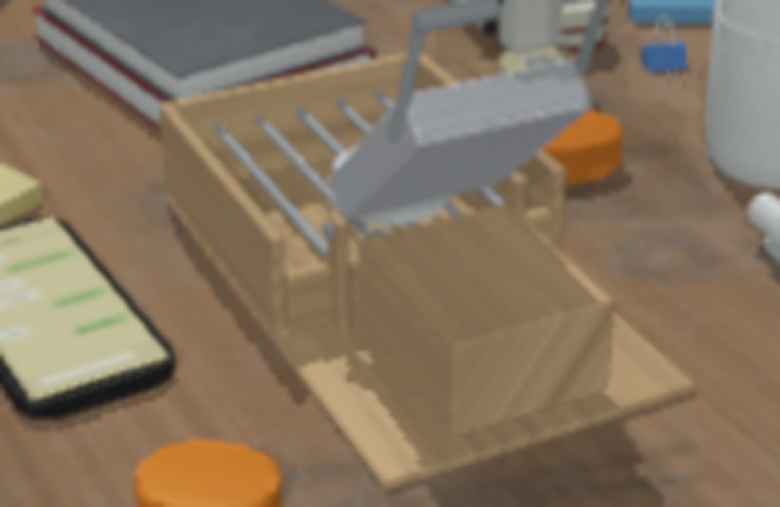

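The case is partly visible beyond the tray at about (345,155), on the bars. I'll tip a little further, then lower.

Call:
step_arm(moves=[[[0.02,0.56,0.32,0,0.5],[0.02,0.57,0.3,0,0.5],[0.02,0.58,0.27,0,0.5],[0.02,0.58,0.25,0,0.5],[0.02,0.59,0.22,0,0.5],[0,0,0,0,0.5],[0,0,0,0,0.5],[0,0,0,0,0.5],[0,0,0,0,0.5]]])

```text
clock: 5.75
tool_pos: [0.5215, -0.0694, 0.1966]
orientation: [-179.9, 0.2, 177.6]
force: [-2.2, -5.4, 9.9]
opening: 0.0089
gripper_force: 30.0
```

Call:
step_arm(moves=[[[-0.02,-0.59,-0.22,0,0.5],[-0.02,-0.58,-0.25,0,0.5],[-0.02,-0.58,-0.27,0,0.5],[-0.02,-0.57,-0.3,0,0.5],[-0.02,-0.56,-0.32,0,0.5],[-0.03,-0.67,-0.43,0,0.5],[-0.02,-0.65,-0.46,0,0.5],[-0.03,-0.62,-0.5,0,0.5],[-0.02,-0.6,-0.53,0,0.5],[0,0,0,0,0.5]]])

```text
clock: 6.75
tool_pos: [0.5194, -0.1236, 0.162]
orientation: [-179.9, 0.1, 177.5]
force: [0.8, -4.5, 4.6]
opening: 0.0086
gripper_force: 30.0
```

Call:
step_arm(moves=[[[-0.03,-0.58,-0.55,0,0.5],[-0.02,-0.54,-0.58,0,0.5],[-0.02,-0.5,-0.6,0,0.5],[-0.01,-0.45,-0.62,0,0.5],[-0.02,-0.45,-0.65,0,0.5],[-0.02,-0.42,-0.68,0,0.5],[-0.02,-0.38,-0.7,0,0.5],[-0.01,-0.35,-0.71,0,0.5],[-0.02,-0.31,-0.73,0,0.5],[0,0,0,0,0.5]]])

```text
clock: 7.75
tool_pos: [0.5179, -0.1628, 0.102]
orientation: [-180.0, 0.0, 177.5]
force: [4.7, -3.9, 0.8]
opening: 0.0088
gripper_force: 30.0
```

Call:
step_arm(moves=[[[-0.02,-0.28,-0.75,0,0.5],[-0.02,-0.24,-0.77,0,0.5],[0,-0.2,-0.76,0,0.5],[0,0,0,0,0.5],[0,0,0,0,0.5]]])

```text
clock: 8.25
tool_pos: [0.5177, -0.1696, 0.0796]
orientation: [180.0, 0.1, 177.5]
force: [4.9, -4.1, -0.5]
opening: 0.0089
gripper_force: 30.0
```

Call:
step_arm(moves=[[[0,0,0,0,3],[0,0,0,0,3],[0,0,3,0,3],[0,0,4,0,3],[0,0,5,0,8.7],[0,0,2,0,8.7],[-1.5,-4.6,0,0,8.7],[-1.5,-4.6,0,0,8.7],[-1.5,-4.6,0,0,8.7],[-1.5,-4.6,0,0,8.7]]])

```text
clock: 9.25
tool_pos: [0.4554, -0.3541, 0.2194]
orientation: [179.9, -0.1, 177.6]
force: [1.3, -0.0, -0.4]
opening: 0.0727
gripper_force: 0.0
```

Call:
step_arm(moves=[[[-1.5,-4.6,0,0,8.7],[-1.5,-4.6,0,0,8.7],[0,0,0,0,8.7]]])

```text
clock: 9.55
tool_pos: [0.4238, -0.4489, 0.2183]
orientation: [179.9, -0.2, 177.2]
force: [-0.1, -0.3, -0.2]
opening: 0.0863
gripper_force: 0.0
```

```bash
python3 - <<'E'
from h import *
im,P=cloud("top");np.save("top3.npy",P);cv2.imwrite("pics/top3.png",im)
im2,_=cloud("scene")
a=cv2.resize(im[150:270,230:420],(570,360),interpolation=cv2.INTER_CUBIC);b=cv2.resize(im2[190:320,200:400],(570,360),interpolation=cv2.INTER_CUBIC)
cv2.imwrite("pics/t3.png",cv2.resize(np.hstack([a,b]),None,fx=.7,fy=.7))
v,u=np.mgrid[:420,:560]
m=(u>245)&(u<340)&(v>165)&(v<250)&(im.min(2)>185)
q=P[m];q=q[np.isfinite(q[:,2])];q=q[q[:,2]>.055];print(len(q),np.median(q,0),cv2.minAreaRect(q[:,:2].astype(np.float32)),np.percentile(q[:,2],[10,50,90]),u[m].mean(),v[m].mean())
E
```

```text
1109 [ 0.52524188 -0.0180387   0.0643739 ] ((0.5249688625335693, -0.005994364619255066), (0.0910540372133255, 0.07679864764213562), 88.35213470458984) [0.06031977 0.0643739  0.06905607] 320.04468275245756 206.17068811438784
```

View pics/t3.png

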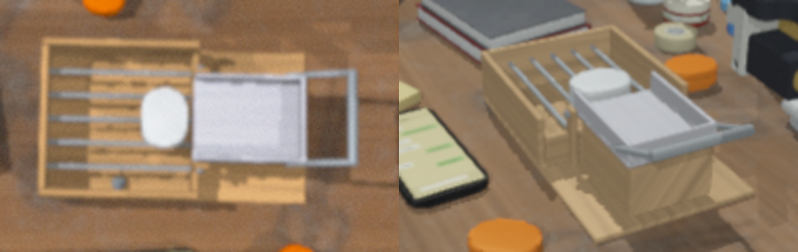

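The tray is empty. The case lies on the bars near the mouth at crop pixel (163,117), i.e. full image (308,206). One magnet shows at crop (120,183), i.e. (287,237).

```bash
python3 - <<'E'
from h import *
im=cv2.imread("pics/top3.png");P=np.load("top3.npy");v,u=np.mgrid[:420,:560]
m=((u>292)&(u<321)&(v>185)&(v<226)&(P[...,2]>.057)&(im.min(2)>150)).astype(np.uint8)
n,l,s,c=cv2.connectedComponentsWithStats(m);k=1+s[1:,4].argmax();m=l==k
q=P[m];print(s[k],np.median(q,0),cv2.minAreaRect(q[:,:2].astype(np.float32)),np.percentile(q[:,2],[5,50,95]))
t=q[q[:,2]>.062];print(len(t),t.mean(0),cv2.minAreaRect(t[:,:2].astype(np.float32)),np.linalg.lstsq(np.c_[t[:,:2],np.ones(len(t))],t[:,2],rcond=None)[0])
print((P[234:241,284:291]*1000).round()[3], (P[234:241,284:291,2]*1000).round())
E
```

```text
[297 192  22  29 525] [0.52548509 0.01629402 0.06752569] ((0.5260871648788452, 0.01693783700466156), (0.04515845328569412, 0.06042501702904701), 88.75825500488281) [0.06429823 0.06752569 0.07068758]
518 [0.52588158 0.01624535 0.06755277] ((0.5266554951667786, 0.016925515606999397), (0.04515845328569412, 0.05928799882531166), 88.75825500488281) [-0.00913804 -0.00305433  0.07240792]
[[463.  68.  18.]
 [462.  66.  22.]
 [462.  64.  20.]
 [463.  62.  19.]
 [463.  59.  19.]
 [463.  57.  17.]
 [463.  55.   6.]] [[ 5.  7.  5.  4.  6.  3.  7.]
 [10. 16. 20. 15. 15.  4.  4.]
 [17. 23. 20. 21. 14. 15.  4.]
 [18. 22. 20. 19. 19. 17.  6.]
 [17. 16. 25. 18. 16. 10.  0.]
 [11. 14. 15. 15. 17.  3.  4.]
 [ 7. 12. 16. 18.  4.  6.  7.]]
```

Call:
step_arm(moves=[[[0.93,4.23,0,0.1444,7.4],[0.93,4.23,0,0.1444,7.4],[0.93,4.23,0,0.1444,7.4],[0.93,4.23,0,0.1444,7.4],[0.93,4.23,0,0.1444,7.4],[0.93,4.23,0,0.1444,7.4],[0.93,4.23,0,0.1444,7.4],[0.93,4.23,0,0.1444,7.4],[0.93,4.23,0,0.1444,7.4],[0.93,4.23,0,0.1444,7.4]]])

```text
clock: 10.65
tool_pos: [0.5189, -0.0192, 0.2202]
orientation: [180.0, 0.0, -99.3]
force: [1.2, -0.0, -1.1]
opening: 0.0737
gripper_force: 0.0
```

Call:
step_arm(moves=[[[0.93,4.23,0,0.1444,7.4],[0,0,-4,0,7.4],[0,0,-3,0,7.4],[0,0,0,0,7.4],[0,0,0,0,7.4]]])

```text
clock: 11.15
tool_pos: [0.5287, 0.0205, 0.1506]
orientation: [179.9, -0.0, -91.4]
force: [-0.1, 1.2, 0.4]
opening: 0.0738
gripper_force: 0.0
```

Call:
step_arm(moves=[[[-0.25,-0.4,-3,0,7.4],[0,0,-3,0,7.4],[0,0,-2,0,7.4],[0,0,-1.2,0,7.4],[0,0,-0.8,0,7.4],[0,0,0,0,7.4],[0,0,0,0,5],[0,0,0,0,5],[0,0,0,0,5],[0,0,0,0,5]]])

```text
clock: 12.15
tool_pos: [0.5272, 0.0161, 0.0511]
orientation: [-179.9, 0.0, -91.4]
force: [-1.0, 1.0, 5.1]
opening: 0.0594
gripper_force: 30.0
```

Call:
step_arm(moves=[[[0,0,1,0,5],[0,0,2,0,5],[0,0,3,0,5],[0,0,3,0,5],[0,0,1,0,5],[0.1,3,0,0,5],[0.1,3,0,0,5],[0.1,3,0,0,5],[0.1,3,0,0,5],[0.1,3,0,0,5]]])

```text
clock: 13.15
tool_pos: [0.5311, 0.1669, 0.1501]
orientation: [180.0, -0.0, -91.5]
force: [0.2, 0.6, -0.2]
opening: 0.0597
gripper_force: 30.0
```

Call:
step_arm(moves=[[[0.2,3,0,0,5],[0.2,3,0,0,5],[0.2,3,0,0,5],[0.2,3,0,0,5],[0.1,3,0,0,5],[0,0,-3,0,5],[0,0,-2,0,5],[0,0,-2,0,5],[0,0,-1,0,5],[0,0,0,0,5]]])

```text
clock: 14.15
tool_pos: [0.5397, 0.315, 0.0686]
orientation: [179.9, -0.1, -91.5]
force: [0.2, -0.2, -0.6]
opening: 0.0598
gripper_force: 30.0
```

Call:
step_arm(moves=[[[0,0,-1,0,5],[0,0,-0.5,0,5],[0,0,-0.3,0,5],[0,0,-0.1,0,5],[0,0,0,0,5],[0,0,0,0,5]]])

```text
clock: 14.75
tool_pos: [0.5407, 0.316, 0.0515]
orientation: [-180.0, 0.0, -91.5]
force: [-0.2, 0.4, -0.8]
opening: 0.0595
gripper_force: 30.0
```

Call:
step_arm(moves=[[[0,0,-0.1,0,5],[0,0,-0.1,0,5],[0,0,0,0,5],[0,0,0,0,5]]])

```text
clock: 15.15
tool_pos: [0.5407, 0.316, 0.0494]
orientation: [-180.0, 0.0, -91.5]
force: [0.4, 0.4, 1.9]
opening: 0.0595
gripper_force: 30.0
```

Touching lightly; release, retreat and check.

Call:
step_arm(moves=[[[0,0,0,0,6.5],[0,0,0,0,7.5],[0,0,0,0,7.5],[0,0,1,0,7.5],[0,0,3,0,7.5],[0,0,4,0,7.5],[0,0,4,0,7.5],[0,0,4,0,7.5],[-1,4,0,0,7.5],[-1,4,0,0,7.5]]])

```text
clock: 16.15
tool_pos: [0.5213, 0.3966, 0.2126]
orientation: [-179.8, 0.2, -91.6]
force: [-0.1, 0.1, -1.6]
opening: 0.0749
gripper_force: 0.0
```

Call:
step_arm(moves=[[[-1,4,0,0,7.5],[-1,4,0,0,7.5],[-1,4,0,0,7.5],[-1,4,0,0,7.5],[-1,4,0,0,7.5],[0,0,0,0,7.5],[0,0,0,0,7.5]]])

```text
clock: 16.85
tool_pos: [0.4698, 0.5966, 0.2089]
orientation: [180.0, -0.0, -91.4]
force: [0.0, -0.5, 0.2]
opening: 0.0748
gripper_force: 0.0
```

```bash
python3 - <<'E'
from h import *
im,P=cloud("top");cv2.imwrite("pics/t4.png",cv2.resize(im[150:270,110:420],None,fx=2.5,fy=2.5,interpolation=cv2.INTER_CUBIC))
m=(P[...,2]>.055)&(P[...,2]<.08)&(abs(P[...,0]-.54)<.06)&(abs(P[...,1]-.316)<.06)
t=P[m];print(len(t),t.mean(0),cv2.minAreaRect(t[:,:2].astype(np.float32)),np.linalg.lstsq(np.c_[t[:,:2],np.ones(len(t))],t[:,2],rcond=None)[0])
np.save("top4.npy",P)
E
```

```text
542 [0.53978663 0.31444144 0.06563844] ((0.5402613282203674, 0.31539759039878845), (0.05918022245168686, 0.047137562185525894), 0.27202001214027405) [-0.00230635  0.00799458  0.06436956]
```

View pics/t4.png

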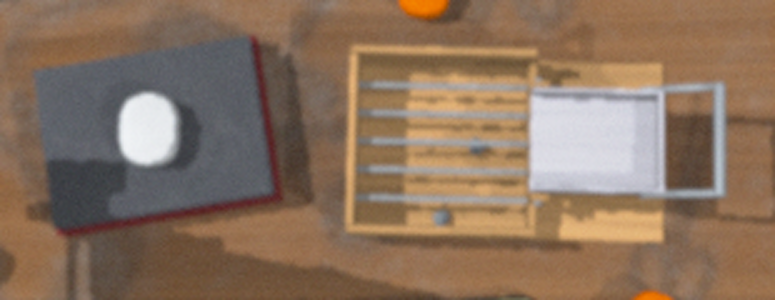

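The case lies flat mid-cover (148,128). The tray is down, with magnets at (442,217) and (478,148). I'll check the second one's height before handing in.

```bash
python3 - <<'E'
import numpy as np
P=np.load("top4.npy");print((P[203:215,296:308,2]*1000).round())
E
```

```text
[[ 6.  6.  5.  5.  4.  7.  9.  7.  6.  4.  8.  5.]
 [ 6.  7.  3.  6.  4.  4.  5.  6.  7.  8.  4.  3.]
 [-0.  7.  3.  9. 11. 12.  4.  8.  5.  3.  4.  4.]
 [43. 42. 43. 42. 16. 17. 14.  2.  4.  4.  4.  3.]
 [43. 41. 42. 45. 47. 46. 44. 43. 44. 44. 40. 44.]
 [45. 43. 44. 43. 48. 42. 44. 42. 42. 42. 41. 44.]
 [ 2.  2. 17. 18. 19. 22. 14. 18.  7.  6.  7.  3.]
 [ 5.  7. 15. 21. 16. 15. 12. 16.  6.  5.  5.  6.]
 [ 4.  6. 14. 15. 12. 12. 11.  4.  4.  4.  8.  6.]
 [ 8.  5.  2.  7.  6.  5.  5.  6.  6.  6.  5.  6.]
 [ 5.  4.  6.  6.  3.  6.  2.  7.  6.  5.  9.  3.]
 [ 7.  6.  5.  8.  8. 10.  4.  3.  9. 12.  4.  4.]]
```

Both magnets lie on the floor of the catch box, under the bars.

```bash
python3 -c "
from plant import close_job
print(close_job())"
```

```text
the job is handed in; nothing more can be done
None
```

The job is handed in: I tipped the tray and lowered it flat, both magnets lie under the bars, and the earbud case rests flat on the books about 17 s in; the hand-in gave no verdict.

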